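Bring the green label roll round to the packer

ROBOT

A 6-joint arm with a two-finger parallel gripper is mounted at the origin on the work surface. World frame = base frame: x ahead of the robot, y to its left, z up, the work surface at z = 0. Lengths are in m, angles in rad, forces in N, time in s.
With the tool pointing down it reaches from about 0.325 to 0.925 m from the base axis. Payload 3.1 kg.
Tool frame: the origin (TCP) lies on the centre line of the jaws, within the pads' length; the fingertips stand 19 mm ahead of it and the grasp point (between the pads) is the TCP (tips_ahead is the distance from the TCP to the fingertips, in m); z points along the fingers, y is the line along which they close (so a half turn about z gives the same grasp; the last joint's range is limited). The gripper opens to 85 mm and grips with 20 to 120 N. Pads are 22 mm wide; open, the fingers measure 114 mm over their backs; the gripper's body (76 mm by 85 mm) begins 54 mm behind the grasp point. The pads swing forward as they close: fully open they stand 13 mm farther back than shut.
Start: joints at [-1.42, 0.217, 1.613, -0, 1.311, -0.112], TCP at [0.162, -0.604, 0.212] pointing down, gripper open.
Joint ranges: [-2.75, 2.75], [-0.78, 2.1], [0.31, 2.55], [-1.13, 4.27], [0.13, 2.63], [-2.58, 2.58]. Speed limits (rad/s): [2.79, 2.79, 3.14, 3.14, 3.14, 3.14].

INTERFACE

Orientations are given as a rotation vector (axis times angle).
In Python, from cell import * gives the robot as it stands. The module is installed in compiled form; this text tells all that it offers.
- The arm moves only by the tool carry_out, never from a script. Its argument "series" is a list of rows, each an object of numbers: "jaw": the closure in counts, from 0 (fully open) to 255 (shut); "dx", "dy", "dz": the shift along the world's x, y, z in cm; "ax", "ay", "az": the turn, a rotation vector about the world's x, y, z in units of 5 degrees (1.0 is 5 degrees). A call has exactly 5 rows; each row shifts and turns the commanded pose from where the row before left it; what a row does not reach is not made up. A row lasts 1/12 s, in which the tool goes at most 41.7 mm and 7.16 degrees, less where a joint would pass 70% of its speed; a pose out of reach is approached as far as the arm can. A call with a gripper value outside its range is refused whole. The fingers move at their own pace and stop on an object; the grip force is fixed at half the most. Time passes only in rows, so rows that do not move let the fingers close, or fill a call up. It gives the time, the measured TCP pose, the force, the opening and the grip force at its end, in the units of the state.
- get_obs(): the state, without advancing time (a new reading comes with each control period).
- get_image(name): name is "scene" or "top" or "wrist"; returns a dict with "image" (384x512x3 uint8, red, green, blue), "z_map" (384x512 float32, m along the optical axis (not along the pixel's ray), 0 where there is no reading), "camera_matrix" (3x3 intrinsics, pixels), "distortion" ([k1, k2, p1, p2, k3] as OpenCV has them; the pictures are not rectified), "view" (4x4, takes a point from world to camera coordinates); the wrist camera has in their place "tool_from_camera" (4x4, takes a point from camera to tool coordinates, whose origin is the TCP and whose axes are the flange's). Camera axes: x right, y up, looking along -z (the intrinsics and any distortion apply to the point x, -y, -z); pixel columns grow to the right and rows downward; lengths in m; the calibration is good to about 2 mm. A picture is of the moment at which its call begins: read the wrist's pose just before it.
- close_job(): hands the job in; it is judged then, once.
The state is a dict: "clock": time; "joint_pos": joint angles; "qd": joint speeds; "joint_efforts": joint torques, N m; "tool_pos": TCP position; "ee_rot": TCP orientation; "wrist_force": force on the tool from outside, world axes, zero at the start; "wrist_torque": the same for the moment, N m; "gripper_width": finger opening in m; "grasp_force": force on a finger pad.
Only numpy, scipy, OpenCV 4.12 (cv2) and the standard library are available. Lean on these libraries where they do the work, as an engineer would, in place of code of your own. Each camera call takes 0.05 s, during which the arm holds its last target. There are 200 camera calls.

TASK

Turn the revolving label tray on the packing table by gently pushing its rim round with the fingertips (the upright divider ends at the rim give a purchase), until the roll of green labels is at the front, centred on the yellow arrow of the base board, and leave the tray standing still. Only push the tray, grip nothing: do not press on or lift the label rolls, which stay lying in their bays, and leave everything else on the table where it is.

Things in the scene. Friction and masses are not known exactly. Their poses are not given: they have to be found in the camera images.
- tray_base: Fixed black base board of the revolving tray, 15 mm thick. Origin on the table straight below the tray's turning axis; z up; its own -x is the FRONT (towards the robot, within about 15 degrees). The board reaches 240 mm from the axis to the front, 170 mm to the back, 180 mm to each side. A round steel bearing 170 mm wide on it carries the tray.
- arrow_tip (a point): Tip of the yellow arrow painted on the base board's front margin, 172 mm in front of the axis and 16 mm above the table. The arrow (18 mm wide, head 50 mm wide) runs from the front edge and points at the turning axis.
- label_tray: Round grey steel tray, 330 mm across, floor 41 mm above the table, low lip at the edge 4 mm thick with its top 51 mm above the table, hub 56 mm across with its top 93 mm up. Origin on the turning axis, 35 mm above the table; z up; frame turns with the tray. Turns without end both ways against about 0.2 N m, stays where left, coasts a few degrees after a brisk push; a fast jerk makes the rolls slide.
- rim_post (a point): Top (87 mm above the table) of one of six equal blue posts, upright, 10 mm across, 160 mm from the axis just inside the lip, at 30, 90, 150, 210, 270, 330 degrees about z from the tray's x axis (this one: 30). Each is the outer end of a blue divider 4 mm thick, top 86 mm up, that runs to the hub. Posts and dividers are rigid parts of the tray and may be pushed sideways from either side.
- bay_floor (a point): Middle of the floor of one of the six bays, 105 mm from the axis, 41 mm above the table; bay middles lie at 0 (this one), 60, 120, 180, 240 and 300 degrees about z from the tray's x axis. A roll lies in each. At the rim, beside a post, closed fingertips up to 36 mm across fit down between post and roll, over the lip.
- roll_green: The roll of green labels that is wanted at the front: 76 mm across, 50 mm high, lying flat in one of the tray's bays (any but the front one at the start), its centre about 105 mm from the turning axis. Origin at the centre of its underside (41 mm above the table). About 0.22 kg.
- roll_black: A roll of black labels in another bay of the tray, 76 mm across and 50 mm high, its centre about 105 mm from the axis; origin at the centre of its underside.
- roll_red: A roll of red labels in another bay of the tray, 76 mm across and 50 mm high, its centre about 105 mm from the axis; origin at the centre of its underside.
- roll_white: A roll of white labels in another bay of the tray, 76 mm across and 50 mm high, its centre about 105 mm from the axis; origin at the centre of its underside.
- roll_orange: A roll of orange labels in another bay of the tray, 76 mm across and 50 mm high, its centre about 105 mm from the axis; origin at the centre of its underside.
- roll_gold: A roll of gold labels in another bay of the tray, 76 mm across and 50 mm high, its centre about 105 mm from the axis; origin at the centre of its underside.
- bottle_a: Dark green sparkling-wine bottle with a silver capsule, standing, 88 mm across and 306 mm high, on the right (-y) of the tray; origin at the centre of its underside.
- bottle_b: A second bottle like bottle_a, farther back on the right.
- tape_roll: Roll of brown parcel tape lying flat, 100 mm across, 50 mm high, farther left than the tape gun; origin under its centre.
- tape_gun: Red hand tape dispenser with a roll, lying flat on the left (+y) of the tray, about 210 mm long, 90 mm wide, 56 mm high; origin near its middle, on the table.
- cutter: Yellow carton knife, blade towards +x of its frame, about 150 mm long, 26 mm wide, 15 mm high, in front of the tray to the left or right; origin under its middle.
- marker: Marker pen, black with a blue cap, 130 mm long, 19 mm thick, in front of the tray on the side where the cutter is not; origin under its middle.
- scanner: Hand barcode scanner, black and grey, lying in front of the bottles on the right, 160 mm long, 62 mm wide, 40 mm high; origin on the table near its middle.
Mind the look-alikes: they are no part of the job. Of the things shaped like the roll_green, the green one is meant.

How it is judged:
By the outcome, as a careful person would: the job done as asked, in the order asked, and still so for the second after the job is handed in, with the robot touching nothing.
It also fails if it takes over 56 s, if anything falls off the work surface, if the arm or the gripper's body presses on something with over 40 N, if the wrist force passes 120 N, or if a joint passes its speed limit or range.

## Working session

There is one attempt and no reset: what is moved stays moved. The work goes in short steps, Python scripts to look and compute and a tool call to move; the robot and the scene stay as the last step left them, time stands still between calls to the robot, and variables do not carry over. Pictures are saved under pics/ and viewed, at most 10 in all, crops included, and the job is handed in when it is done.

Besides the shell and the picture viewer there is one more tool, called after ">>>" as a command line: name --argument value ..., lists and objects as JSON in quotes. carry_out: Moves the arm, as the interface text tells. Its arguments: {"type":"object","properties":{"series":{"type":"array"}},"required":["series"]}

```bash
mkdir -p pics; cat > h.py <<'E'
from cell import *
import numpy as np, cv2
def px2w(im,uv,z):
    "rays of pixels onto plane at height z"
    p=cv2.undistortPoints(np.float64(uv).reshape(-1,1,2),np.array(im["camera_matrix"]),np.array(im["distortion"])).reshape(-1,2)
    V=np.array(im["view"]);R,t=V[:3,:3],V[:3,3]
    d=np.c_[p[:,0],-p[:,1],-np.ones(len(p))]@R; c=-R.T@t
    return c+d*((z-c[2])/d[:,2])[:,None]
def save(im,n): cv2.imwrite("pics/"+n,im["image"][:,:,::-1])
E
python3 - <<'E'
from h import *
for n in("top","scene"):
    im=get_image(n);save(im,n+"0.png");print(n,np.round(np.linalg.inv(im["view"])[:3,3],3))
    np.save(n+".npy",im,allow_pickle=True)
o=get_obs();print(o["clock"],o["tool_pos"],o["ee_rot"],o["gripper_width"])
E
```

```text
top [ 0.4   -0.017  1.206]
scene [1.166 0.258 1.028]
0.1 [ 0.16225439 -0.60276215  0.2107048 ] [-3.11235319e+00 -4.11293636e-01  5.60921356e-05] 0.08558226005091929
```

View pics/top0.png

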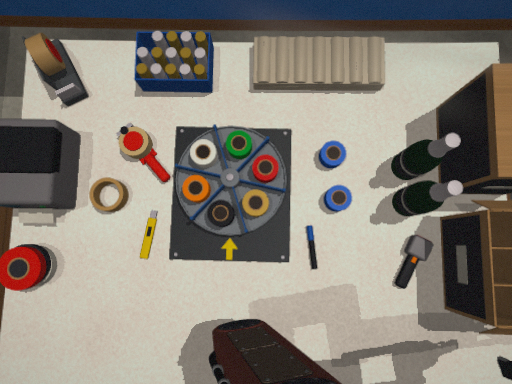

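View pics/scene0.png

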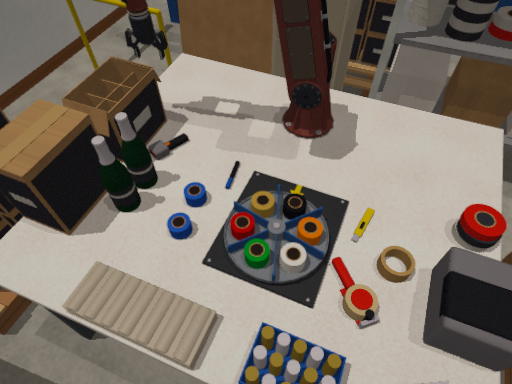

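The top view shows the hub at about (230,177), the green roll at the back at (238,143) and the arrow at (230,245). Image up is +x and left is +y. The next step is to measure these.

```bash
cat >> h.py <<'E'
def cen(m):
    n,l,s,c=cv2.connectedComponentsWithStats(m.astype(np.uint8)); i=1+np.argmax(s[1:,4]); return c[i],s[i],l==i
def roi(im,ctr,r):
    yy,xx=np.mgrid[:384,:512]; return np.hypot(xx-ctr[0],yy-ctr[1])<r
def measure(im,ctr=(230,177)):
    hsv=cv2.cvtColor(im["image"],cv2.COLOR_RGB2HSV); H,S,V=[hsv[...,i].astype(int) for i in range(3)]
    a,s,m=cen((abs(H-27)<6)&(S>150)&(V>120)&roi(im,(230,248),20)); ar=px2w(im,a,.016)[0]
    ys,xs=np.nonzero(m); P=px2w(im,np.c_[xs,ys],.016); tip=P[P[:,0].argmax()]
    g,sg,mg=cen((abs(H-62)<14)&(S>130)&(V>50)&roi(im,ctr,60))
    mg=cv2.convexHull(np.argwhere(mg)[:,::-1].astype(np.int32)); (gc,gr)=cv2.minEnclosingCircle(mg)
    G=px2w(im,gc,.091)[0]
    bl=(abs(H-110)<10)&(S>110)&(V>60)&roi(im,ctr,62); ys,xs=np.nonzero(bl); B=px2w(im,np.c_[xs,ys],.086)
    return ar,tip,G,gr,B,P
E
python3 - <<'E'
from h import *
from scipy.optimize import minimize
im=np.load("top.npy",allow_pickle=True).item()
ar,tip,G,gr,B,P=measure(im)
# dividers: three lines through the axis at 60 deg spacing: fit centre and phase
d=lambda p:sum(np.minimum.reduce([abs((B[:,0]-p[0])*np.sin(p[2]+k*np.pi/3)-(B[:,1]-p[1])*np.cos(p[2]+k*np.pi/3)) for k in range(3)]).clip(0,.015))
h=px2w(im,(230,177),.093)[0]
best=min((minimize(d,[h[0],h[1],a],method="Nelder-Mead",options=dict(xatol=1e-5,fatol=1e-6)) for a in np.arange(0,1.05,.15)),key=lambda r:r.fun)
c=best.x
print("hub guess",h,"fit",c[:2],np.degrees(c[2]),best.fun/len(B),len(B))
r=np.hypot(*(B[:,:2]-c[:2]).T);print("blue r max",np.percentile(r,[50,99]))
print("arrow",ar,tip,"dist tip",np.hypot(*(tip[:2]-c[:2])),"front ang",np.degrees(np.arctan2(*(ar[:2]-c[:2])[::-1])))
print("green",G,gr,np.hypot(*(G[:2]-c[:2])),np.degrees(np.arctan2(*(G[:2]-c[:2])[::-1])))
# board corners (dark) for front direction
V=cv2.cvtColor(im["image"],cv2.COLOR_RGB2HSV)[...,2]
g=cv2.cvtColor(im["image"],cv2.COLOR_RGB2GRAY); m=np.zeros_like(g);m[115:270,160:300]=g[115:270,160:300]<75
m=cv2.morphologyEx(m,cv2.MORPH_OPEN,np.ones((3,3)))
pts=np.argwhere(m)[:,::-1].astype(np.int32);q=px2w(im,pts.astype(float),.015)[:,:2]
R=cv2.minAreaRect(np.float32(q));print(R,cv2.boxPoints(R))
z=im["z_map"];print(z[177,230],z[300,100])
E
```

```text
hub guess [0.59055274 0.07773067 0.093     ] fit [0.58964587 0.07868549] 77.78731686825041 0.0018706741480403691 648
blue r max [0.09783311 0.16300902]
arrow [0.38713525 0.08219469 0.016     ] [0.41813065 0.07993532 0.016     ] dist tip 0.17151977129843637 front ang 179.00724950662095
green [0.68738222 0.05474458 0.091     ] 14.226587295532227 0.10062585677095569 -13.763811958177318
((0.5568285584449768, 0.09598793089389801), (0.38807857036590576, 0.4072166979312897), 89.30374908447266) [[ 0.35087737 -0.09556286]
 [ 0.758064   -0.10051118]
 [ 0.7627797   0.2875387 ]
 [ 0.35559314  0.29248703]]
1.1292814 1.1795667
```

Axis at (0.590, 0.0785); the arrow tip is 171.5 mm from it (given 172). Front is at about 179.2°, and green is at about -13° with its bay middle at -12.2°. I will turn the tray about -167° (clockwise) by pushing the post at 17.8° round. First the approach, with the jaws shut.

>>> carry_out --series '[{"jaw": 255, "dx": 0.5, "dy": 4}, {"jaw": 255, "dx": 0.5, "dy": 4}, {"jaw": 255, "dx": 0.5, "dy": 4}, {"jaw": 255, "dx": 0.5, "dy": 4}, {"jaw": 255, "dx": 0.5, "dy": 4}]'

```text
$.series[0]: bad value
```

>>> carry_out --series '[{"jaw": 255, "dx": 2.4, "dy": 3.2, "az": 0.85}, {"jaw": 255, "dx": 2.4, "dy": 3.2, "az": 0.85}, {"jaw": 255, "dx": 2.4, "dy": 3.2, "az": 0.85}, {"jaw": 255, "dx": 2.4, "dy": 3.2, "az": 0.85}, {"jaw": 255, "dx": 2.4, "dy": 3.2, "az": 0.85}]'

```text
$.series[0]: bad value
```

>>> carry_out --series '[{"jaw": 255, "dx": 2.4, "dy": 3.2, "az": 0.85}, {"jaw": 255, "dx": 2.4, "dy": 3.2, "az": 0.85}, {"jaw": 255, "dx": 2.4, "dy": 3.2, "az": 0.85}, {"jaw": 255, "dx": 2.4, "dy": 3.2, "az": 0.85}, {"jaw": 255, "dx": 2.4, "dy": 3.2, "az": 0.85}]'

```text
$.series[0]: bad value
```

>>> carry_out --series '[{"jaw": 255, "dx": 3.2, "dy": 2.4, "az": 0.85}, {"jaw": 255, "dx": 3.2, "dy": 2.4, "az": 0.85}, {"jaw": 255, "dx": 3.2, "dy": 2.4, "az": 0.85}, {"jaw": 255, "dx": 3.2, "dy": 2.4, "az": 0.85}, {"jaw": 255, "dx": 3.2, "dy": 2.4, "az": 0.85}]'

```text
$.series[0]: bad value
```

>>> carry_out --series '[{"jaw": 255, "dx": 2.9, "dy": 2.2, "az": 0.85}, {"jaw": 255, "dx": 2.9, "dy": 2.2, "az": 0.85}, {"jaw": 255, "dx": 2.9, "dy": 2.2, "az": 0.85}, {"jaw": 255, "dx": 2.9, "dy": 2.2, "az": 0.85}, {"jaw": 255, "dx": 2.9, "dy": 2.2, "az": 0.85}]'

```text
$.series[0]: bad value
```

The rows were refused, probably because every key must be present. I will try one complete call.

>>> carry_out --series '[{"jaw": 255, "dx": 0.5, "dy": 4, "dz": 0, "ax": 0, "ay": 0, "az": 0}, {"jaw": 255, "dx": 0.5, "dy": 4, "dz": 0, "ax": 0, "ay": 0, "az": 0}, {"jaw": 255, "dx": 0.5, "dy": 4, "dz": 0, "ax": 0, "ay": 0, "az": 0}, {"jaw": 255, "dx": 0.5, "dy": 4, "dz": 0, "ax": 0, "ay": 0, "az": 0}, {"jaw": 255, "dx": 0.5, "dy": 4, "dz": 0, "ax": 0, "ay": 0, "az": 0}]'

```text
clock: 0.52
tool_pos: [0.1872, -0.4012, 0.2109]
ee_rot: [-3.113, -0.411, 0.0]
wrist_force: [1.1, 0.7, 0.8]
gripper_width: 0.0258
grasp_force: 0.0
```

>>> carry_out --series '[{"jaw": 255, "dx": 2.4, "dy": 3.2, "dz": 0, "ax": 0, "ay": 0, "az": 0.85}, {"jaw": 255, "dx": 2.4, "dy": 3.2, "dz": 0, "ax": 0, "ay": 0, "az": 0.85}, {"jaw": 255, "dx": 2.4, "dy": 3.2, "dz": 0, "ax": 0, "ay": 0, "az": 0.85}, {"jaw": 255, "dx": 2.4, "dy": 3.2, "dz": 0, "ax": 0, "ay": 0, "az": 0.85}, {"jaw": 255, "dx": 2.4, "dy": 3.2, "dz": 0, "ax": 0, "ay": 0, "az": 0.85}]'

```text
clock: 0.93
tool_pos: [0.3078, -0.2417, 0.2117]
ee_rot: [2.984, 0.983, 0.0]
wrist_force: [1.4, -1.5, 0.1]
gripper_width: -0.0001
grasp_force: 0.0
```

>>> carry_out --series '[{"jaw": 255, "dx": 2.4, "dy": 3.2, "dz": 0, "ax": 0, "ay": 0, "az": 0.85}, {"jaw": 255, "dx": 2.4, "dy": 3.2, "dz": 0, "ax": 0, "ay": 0, "az": 0.85}, {"jaw": 255, "dx": 2.4, "dy": 3.2, "dz": 0, "ax": 0, "ay": 0, "az": 0.85}, {"jaw": 255, "dx": 2.4, "dy": 3.2, "dz": 0, "ax": 0, "ay": 0, "az": 0.85}, {"jaw": 255, "dx": 2.4, "dy": 3.2, "dz": 0, "ax": 0, "ay": 0, "az": 0.85}]'

```text
clock: 1.35
tool_pos: [0.4279, -0.0815, 0.2117]
ee_rot: [2.75, 1.518, -0.0]
wrist_force: [0.3, -0.7, -0.7]
gripper_width: 0.0002
grasp_force: 0.0
```

>>> carry_out --series '[{"jaw": 255, "dx": 3.2, "dy": 2.4, "dz": 0, "ax": 0, "ay": 0, "az": 0.85}, {"jaw": 255, "dx": 3.2, "dy": 2.4, "dz": 0, "ax": 0, "ay": 0, "az": 0.85}, {"jaw": 255, "dx": 3.2, "dy": 2.4, "dz": 0, "ax": 0, "ay": 0, "az": 0.85}, {"jaw": 255, "dx": 3.2, "dy": 2.4, "dz": 0, "ax": 0, "ay": 0, "az": 0.85}, {"jaw": 255, "dx": 3.2, "dy": 2.4, "dz": 0, "ax": 0, "ay": 0, "az": 0.85}]'

```text
clock: 1.77
tool_pos: [0.5883, 0.0382, 0.2111]
ee_rot: [-2.423, -1.999, 0.002]
wrist_force: [0.1, -0.6, 1.4]
gripper_width: 0.0001
grasp_force: 0.0
```

>>> carry_out --series '[{"jaw": 255, "dx": 2.9, "dy": 2.2, "dz": 0, "ax": 0, "ay": 0, "az": 0.85}, {"jaw": 255, "dx": 2.9, "dy": 2.2, "dz": 0, "ax": 0, "ay": 0, "az": 0.85}, {"jaw": 255, "dx": 2.9, "dy": 2.2, "dz": 0, "ax": 0, "ay": 0, "az": 0.85}, {"jaw": 255, "dx": 2.9, "dy": 2.2, "dz": 0, "ax": 0, "ay": 0, "az": 0.85}, {"jaw": 255, "dx": 2.9, "dy": 2.2, "dz": 0, "ax": 0, "ay": 0, "az": 0.85}]'

```text
clock: 2.18
tool_pos: [0.7331, 0.1477, 0.2107]
ee_rot: [-2.013, -2.411, 0.002]
wrist_force: [0.6, 0.3, 0.5]
gripper_width: 0.0001
grasp_force: 0.0
```

```bash
python3 - <<'E'
from h import *
o=get_obs();print(o["tool_pos"],o["ee_rot"],o["gripper_width"],o["joint_pos"])
im=get_image("wrist");save(im,"w1.png")
# project the rim post at 17.8 deg (fitted) and measure it in the wrist view
from scipy.spatial.transform import Rotation as Ro
R=Ro.from_rotvec(o["ee_rot"]);T=np.array(im["tool_from_camera"])
for a in(17.8,77.8):
    p=np.array([.590+.16*np.cos(np.radians(a)),.0785+.16*np.sin(np.radians(a)),.087])
    c=T[:3,:3].T@(R.inv().apply(p-o["tool_pos"])-T[:3,3])
    q,_=cv2.projectPoints(np.float64([[c[0],-c[1],-c[2]]]),np.zeros(3),np.zeros(3),np.array(im["camera_matrix"]),np.array(im["distortion"]));print(p,q.ravel())
a0,b0=26.5,0
# stroke table, 3 deg steps
P=lambda t:np.array([59.0+16*np.cos(np.radians(t)),7.85+16*np.sin(np.radians(t))])
d0=np.round(P(26.5),1);print("start",d0)
E
```

```text
[0.73307427 0.14770372 0.21068455] [-2.01274676e+00 -2.41073406e+00  2.10304835e-03] 0.00011160432251985214 [ 1.05145929e-01  4.76404639e-01  1.28082216e+00 -1.56527450e-04
  1.38608219e+00 -7.42850397e-02]
[0.7423407  0.12741125 0.087     ] [263.12157177 203.95973236]
[0.62381197 0.23488654 0.087     ] [149.14685697  62.018872  ]
start [73.3 15. ]
```

View pics/w1.png

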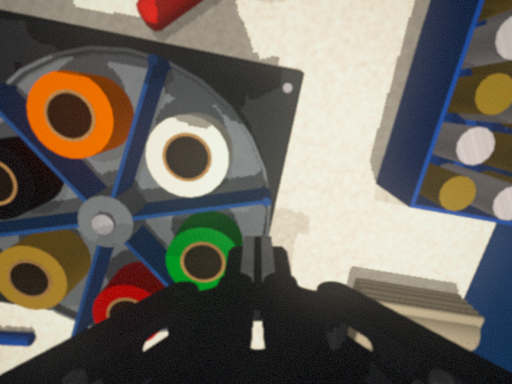

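The wrist view matches the prediction: the post at 17.8° appears at (268,200) against a predicted (263,204), with the white roll beyond it. I will descend with the tool 24 mm beside the post.

>>> carry_out --series '[{"jaw": 255, "dx": 0, "dy": 0.3, "dz": -3, "ax": 0, "ay": 0, "az": 0}, {"jaw": 255, "dx": 0, "dy": 0, "dz": -3, "ax": 0, "ay": 0, "az": 0}, {"jaw": 255, "dx": 0, "dy": 0, "dz": -3, "ax": 0, "ay": 0, "az": 0}, {"jaw": 255, "dx": 0, "dy": 0, "dz": -2.5, "ax": 0, "ay": 0, "az": 0}, {"jaw": 255, "dx": 0, "dy": 0, "dz": -1.5, "ax": 0, "ay": 0, "az": 0}]'

```text
clock: 2.65
tool_pos: [0.729, 0.1491, 0.0764]
ee_rot: [-2.015, -2.403, 0.009]
wrist_force: [-0.5, -0.6, -0.1]
gripper_width: -0.0001
grasp_force: 0.0
```

```bash
python3 - <<'E'
from h import *
o=get_obs();p=o["tool_pos"];print(p,o["wrist_force"])
t0=np.degrees(np.arctan2(p[1]-.0785,p[0]-.59));print(t0,np.hypot(p[1]-.0785,p[0]-.59))
th=t0-np.r_[0,1,2,3,4,5,np.arange(8,165,3.)]
X=np.round(np.c_[59+16*np.cos(np.radians(th)),7.85+16*np.sin(np.radians(th))],1);D=np.diff(np.vstack([np.round(p[:2]*100,1),X[1:]]),axis=0)
for i in range(0,len(D),5):print(i//5,round(th[min(i+5,len(th)-1)],1)," ".join(f"({a:.1f},{b:.1f})" for a,b in D[i:i+5]))
E
```

```text
[0.72904222 0.14907329 0.07644443] [-0.5020709  -0.64153786 -0.08033067]
26.910860772572025 0.15592731096146784
0 21.9 (0.5,-0.1) (0.1,-0.2) (0.1,-0.3) (0.1,-0.2) (0.1,-0.3)
1 6.9 (0.3,-0.8) (0.3,-0.8) (0.2,-0.8) (0.2,-0.8) (0.1,-0.8)
2 -8.1 (0.1,-0.9) (0.0,-0.8) (0.0,-0.8) (-0.1,-0.9) (-0.1,-0.8)
3 -23.1 (-0.1,-0.8) (-0.2,-0.8) (-0.2,-0.9) (-0.3,-0.7) (-0.3,-0.8)
4 -38.1 (-0.3,-0.8) (-0.4,-0.7) (-0.4,-0.7) (-0.5,-0.7) (-0.5,-0.7)
5 -53.1 (-0.5,-0.7) (-0.6,-0.6) (-0.6,-0.6) (-0.6,-0.5) (-0.7,-0.5)
6 -68.1 (-0.7,-0.5) (-0.7,-0.5) (-0.7,-0.4) (-0.8,-0.4) (-0.7,-0.3)
7 -83.1 (-0.8,-0.3) (-0.8,-0.2) (-0.8,-0.2) (-0.8,-0.2) (-0.9,-0.1)
8 -98.1 (-0.8,-0.1) (-0.8,0.0) (-0.9,0.0) (-0.8,0.0) (-0.9,0.1)
9 -113.1 (-0.8,0.1) (-0.8,0.2) (-0.8,0.3) (-0.8,0.2) (-0.8,0.3)
10 -128.1 (-0.7,0.4) (-0.8,0.4) (-0.7,0.4) (-0.7,0.5) (-0.7,0.5)
11 -137.1 (-0.6,0.5) (-0.6,0.6) (-0.6,0.6)
```

>>> carry_out --series '[{"jaw": 255, "dx": 0.2, "dy": -0.1, "dz": 0.2, "ax": 0, "ay": 0, "az": 0}, {"jaw": 255, "dx": 0.1, "dy": -0.2, "dz": 0, "ax": 0, "ay": 0, "az": 0}, {"jaw": 255, "dx": 0.1, "dy": -0.3, "dz": 0, "ax": 0, "ay": 0, "az": 0}, {"jaw": 255, "dx": 0.1, "dy": -0.2, "dz": 0, "ax": 0, "ay": 0, "az": 0}, {"jaw": 255, "dx": 0.1, "dy": -0.3, "dz": 0, "ax": 0, "ay": 0, "az": 0}]'

```text
clock: 3.07
tool_pos: [0.7405, 0.1383, 0.0871]
ee_rot: [2.016, 2.405, 0.006]
wrist_force: [0.7, 0.9, -0.6]
gripper_width: 0.0001
grasp_force: 0.0
```

>>> carry_out --series '[{"jaw": 255, "dx": 0.2, "dy": -0.4, "dz": 0, "ax": 0, "ay": 0, "az": -0.2}, {"jaw": 255, "dx": 0.2, "dy": -0.6, "dz": 0, "ax": 0, "ay": 0, "az": -0.4}, {"jaw": 255, "dx": 0.2, "dy": -0.8, "dz": 0, "ax": 0, "ay": 0, "az": -0.5}, {"jaw": 255, "dx": 0.2, "dy": -0.8, "dz": 0, "ax": 0, "ay": 0, "az": -0.5}, {"jaw": 255, "dx": 0.2, "dy": -0.8, "dz": 0, "ax": 0, "ay": 0, "az": -0.5}]'

```text
clock: 3.48
tool_pos: [0.749, 0.1037, 0.0849]
ee_rot: [2.233, 2.209, 0.001]
wrist_force: [-0.9, 0.2, -0.8]
gripper_width: -0.0003
grasp_force: 0.0
```

>>> carry_out --series '[{"jaw": 255, "dx": 0.1, "dy": -0.8, "dz": -0.2, "ax": 0, "ay": 0, "az": -0.5}, {"jaw": 255, "dx": 0.1, "dy": -0.8, "dz": 0, "ax": 0, "ay": 0, "az": -0.5}, {"jaw": 255, "dx": 0, "dy": -0.8, "dz": 0, "ax": 0, "ay": 0, "az": -0.5}, {"jaw": 255, "dx": 0, "dy": -0.8, "dz": 0, "ax": 0, "ay": 0, "az": -0.5}, {"jaw": 255, "dx": -0.1, "dy": -0.8, "dz": 0, "ax": 0, "ay": 0, "az": -0.5}]'

```text
clock: 3.9
tool_pos: [0.7501, 0.0636, 0.0829]
ee_rot: [2.46, 1.952, 0.002]
wrist_force: [0.9, 0.8, -0.1]
gripper_width: -0.0002
grasp_force: 0.0
```

```bash
cat >> h.py <<'E'
def status(name=None):
    im=get_image("top")
    if name: save(im,name)
    o=get_obs();p=o["tool_pos"];ang=lambda q:np.degrees(np.arctan2(q[1]-.0785,q[0]-.59))
    _,_,G,gr,B,_=measure(im)
    B=B[np.hypot(B[:,0]-.59,B[:,1]-.0785)>.03]
    a=np.radians(np.arange(0,60,.2)); f=[sum(np.minimum.reduce([abs((B[:,0]-.59)*np.sin(t+k*np.pi/3)-(B[:,1]-.0785)*np.cos(t+k*np.pi/3)) for k in range(3)]).clip(0,.015)) for t in a]
    print("divider phase",np.degrees(a[np.argmin(f)]),len(B),"green",ang(G),np.hypot(G[0]-.59,G[1]-.0785),gr,"tool",ang(p),np.hypot(p[0]-.59,p[1]-.0785),p[2],"clk",o["clock"])
E
python3 -c "from h import *;status()"
```

```text
Traceback (most recent call last):
  File "h.py", line 27, in status
    _,_,G,gr,B,_=measure(im)
                 ~~~~~~~^^^^
  File "h.py", line 16, in measure
    a,s,m=cen((abs(H-27)<6)&(S>150)&(V>120)&roi(im,(230,248),20)); ar=px2w(im,a,.016)[0]
          ~~~^^^^^^^^^^^^^^^^^^^^^^^^^^^^^^^^^^^^^^^^^^^^^^^^^^^^
  File "h.py", line 11, in cen
    n,l,s,c=cv2.connectedComponentsWithStats(m.astype(np.uint8)); i=1+np.argmax(s[1:,4]); return c[i],s[i],l==i
                                                                      ~~~~~~~~~^^^^^^^^^
ValueError: attempt to get argmax of an empty sequence
```

The arm hides the arrow in the top view, so I will check with the scene camera.

```bash
python3 -c "
from h import *
im=get_image('scene');cv2.imwrite('pics/s1.png',cv2.resize(im['image'][150:320,180:380,::-1],None,fx=3,fy=3))"
```

```text
(no output)
```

View pics/s1.png

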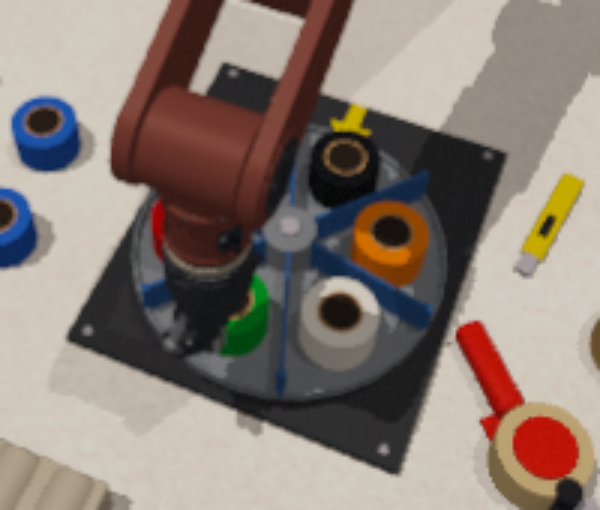

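```bash
python3 - <<'E'
from h import *
im=np.load("scene.npy",allow_pickle=True).item();V=np.array(im["view"])
def pr(p):
    c=V[:3,:3]@np.array(p)+V[:3,3];q,_=cv2.projectPoints(np.float64([[c[0],-c[1],-c[2]]]),np.zeros(3),np.zeros(3),np.array(im["camera_matrix"]),np.array(im["distortion"]));return ((q.ravel()-[180,150])*3).round()
o=get_obs();p=o["tool_pos"];print("tool tip",pr(p-[0,0,.019]),"tcp",pr(p))
for a in range(18,-50,-10):print(a,pr([.59+.16*np.cos(np.radians(a)),.0785+.16*np.sin(np.radians(a)),.087]))
for a in (78,138,-42,-102):print(a,pr([.59+.16*np.cos(np.radians(a)),.0785+.16*np.sin(np.radians(a)),.087]))
print("hub",pr([.59,.0785,.093]))
cv2.imwrite('pics/s0.png',cv2.resize(im['image'][150:320,180:380,::-1],None,fx=3,fy=3))
im=get_image("scene");z=im["z_map"]
# 3D of what is at the finger tip pixel area
for u,v in((185,345),(190,330),(200,320),(280,382),(240,300)):
    uu,vv=int(180+u/3),int(150+v/3);d=z[vv,uu]
    x=cv2.undistortPoints(np.float64([[[uu,vv]]]),np.array(im["camera_matrix"]),np.array(im["distortion"])).ravel()*d
    print((u,v),np.round(V[:3,:3].T@(np.array([x[0],-x[1],-d])-V[:3,3]),3))
E
```

```text
tool tip [213. 361.] tcp [213. 352.]
18 [280. 367.]
8 [251. 363.]
-2 [223. 354.]
-12 [197. 340.]
-22 [175. 324.]
-32 [158. 304.]
-42 [144. 282.]
78 [427. 302.]
138 [422. 169.]
-42 [144. 282.]
-102 [163. 152.]
hub [289. 220.]
(185, 345) [0.802 0.06  0.193]
(190, 330) [0.771 0.05  0.157]
(200, 320) [0.787 0.068 0.22 ]
(280, 382) [0.751 0.131 0.077]
(240, 300) [0.767 0.097 0.239]
```

View pics/s0.png

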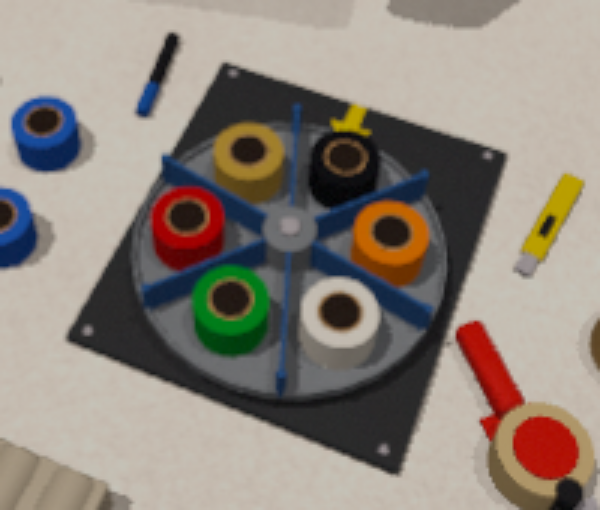

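```bash
python3 - <<'E'
from h import *
o=get_obs();print(o["tool_pos"],o["gripper_width"],o["clock"])
s=get_image("scene");w=get_image("wrist");t=get_image("top")
a=cv2.resize(s["image"][215:285,220:290],(400,400),interpolation=cv2.INTER_CUBIC);b=cv2.resize(w["image"],(400,300));c=cv2.resize(t["image"][90:290,150:310],(320,400))
cv2.imwrite("pics/c1.png",np.hstack([a,np.vstack([b,np.zeros((100,400,3),np.uint8)])])[:,:,::-1])
from scipy.spatial.transform import Rotation as Ro
T=np.array(w["tool_from_camera"]);print(T.round(3))
R=Ro.from_rotvec(o["ee_rot"])
for d in(0,.019):
    c=T[:3,:3].T@(np.array([0,0,d])-T[:3,3]);q,_=cv2.projectPoints(np.float64([[c[0],-c[1],-c[2]]]),np.zeros(3),np.zeros(3),np.array(w["camera_matrix"]),np.array(w["distortion"]));print(d,q.ravel(),q.ravel()*400/512,c)
z=w["z_map"];print(z[200:300:10,258])
E
```

```text
[0.7498943  0.06354774 0.08272146] 0.0001593700550676603 4.05
[[ 0.     0.957  0.289  0.074]
 [ 1.    -0.     0.001  0.   ]
 [ 0.001  0.289 -0.957 -0.162]
 [ 0.     0.     0.     1.   ]]
0 [257.25547427 237.08341638] [200.98083927 185.22141904] [-1.14507031e-05 -2.39968054e-02 -1.76477113e-01]
0.019 [257.28187637 224.316909  ] [201.00146591 175.24758516] [ 3.82239465e-06 -1.85132648e-02 -1.94668610e-01]
[0.20375861 0.21581194 0.21910974 0.22110996 0.14620169 0.13643901
 0.12795247 0.1208424  0.11907379 0.12182326]
```

View pics/c1.png

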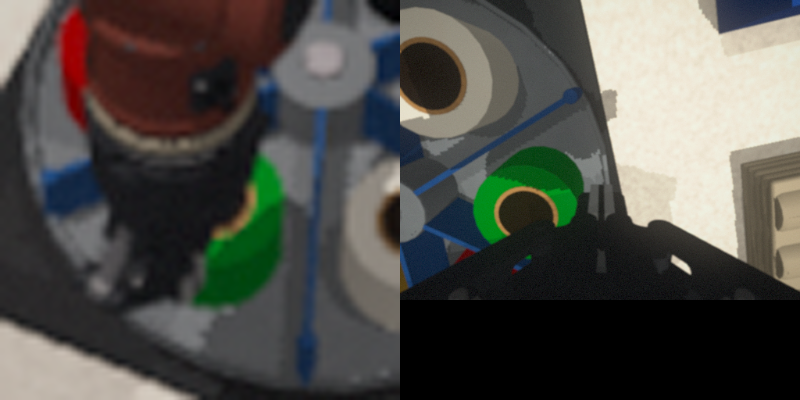

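The tray has not moved. In the wrist view the fingertips seem to end well short of where the given tip length puts them, so they passed above the post. I will measure the true tip position from the depth map.

```bash
python3 - <<'E'
from h import *
w=get_image("wrist");T=np.array(w["tool_from_camera"]);z=w["z_map"]
yy,xx=np.mgrid[180:330,200:320];p=cv2.undistortPoints(np.float64(np.c_[xx.ravel(),yy.ravel()]).reshape(-1,1,2),np.array(w["camera_matrix"]),np.array(w["distortion"])).reshape(-1,2)
d=z[180:330,200:320].ravel();c=np.c_[p[:,0]*d,-p[:,1]*d,-d];t=c@T[:3,:3].T+T[:3,3]
for v in range(226,262,3):
    m=(yy.ravel()==v)&(d<.18)&(d>0);q=t[m]
    print(v,m.sum(),"x",np.round([np.median(q[:,0])] if m.any() else 0,4),"y",np.round([q[:,1].min(),q[:,1].max()] if m.any() else 0,4),"z",np.round(np.median(q[:,2]) if m.any() else 0,4))
o=get_obs();print(o["tool_pos"],o["gripper_width"],o["joint_pos"])
E
```

```text
226 15 x [0.0079] y [-0.0301 -0.0247] z -0.0029
229 19 x [0.0066] y [-0.0304 -0.0225] z -0.004
232 20 x [0.006] y [-0.0304 -0.0219] z -0.0066
235 21 x [0.0049] y [-0.0306 -0.0213] z -0.0081
238 52 x [0.0109] y [-0.0306  0.0065] z -0.025
241 52 x [0.0109] y [-0.0307  0.0064] z -0.0282
244 57 x [0.0106] y [-0.0309  0.0067] z -0.0309
247 80 x [0.0076] y [-0.031   0.0122] z -0.0278
250 87 x [0.0073] y [-0.031   0.0134] z -0.0304
253 88 x [0.0073] y [-0.031   0.0136] z -0.0334
256 87 x [0.0074] y [-0.0312  0.0134] z -0.0365
259 85 x [0.0075] y [-0.0313  0.0134] z -0.0393
[0.74951095 0.06497162 0.08213644] 3.553418254034542e-06 [-6.80127083e-03  5.94054499e-01  1.35899592e+00  2.25321080e-04
  1.18820010e+00  2.18210040e-01]
```

The wrist depth shows the shut tips about 24 mm behind the reported TCP, so the tips were at z≈0.107, above the posts. The TCP therefore has to go to about z=0.04. I will go back over the post and descend slowly, using the force reading and wrist depth as checks.

>>> carry_out --series '[{"jaw": 255, "dx": -0.3, "dy": 1.7, "dz": 0.2, "ax": 0, "ay": 0, "az": 0.9}, {"jaw": 255, "dx": -0.3, "dy": 1.7, "dz": 0, "ax": 0, "ay": 0, "az": 0.9}, {"jaw": 255, "dx": -0.3, "dy": 1.7, "dz": 0, "ax": 0, "ay": 0, "az": 0.9}, {"jaw": 255, "dx": -0.3, "dy": 1.7, "dz": 0, "ax": 0, "ay": 0, "az": 0.9}, {"jaw": 255, "dx": -0.3, "dy": 1.7, "dz": 0, "ax": 0, "ay": 0, "az": 0.9}]'

```text
clock: 4.67
tool_pos: [0.7341, 0.1508, 0.0839]
ee_rot: [-2.023, -2.404, -0.0]
wrist_force: [0.1, -0.1, -0.5]
gripper_width: -0.0004
grasp_force: 0.0
```

>>> carry_out --series '[{"jaw": 255, "dx": 0, "dy": 0, "dz": 0, "ax": 0, "ay": 0, "az": 0}, {"jaw": 255, "dx": 0, "dy": 0, "dz": -0.5, "ax": 0, "ay": 0, "az": 0}, {"jaw": 255, "dx": 0, "dy": 0, "dz": -0.5, "ax": 0, "ay": 0, "az": 0}, {"jaw": 255, "dx": 0, "dy": 0, "dz": -0.5, "ax": 0, "ay": 0, "az": 0}, {"jaw": 255, "dx": 0, "dy": 0, "dz": -0.5, "ax": 0, "ay": 0, "az": 0}]'

```text
clock: 5.08
tool_pos: [0.7342, 0.1483, 0.0628]
ee_rot: [-2.03, -2.397, 0.001]
wrist_force: [0.1, -0.2, -0.7]
gripper_width: 0.0002
grasp_force: 0.0
```

```bash
python3 - <<'E'
from h import *
o=get_obs();print(o["tool_pos"],o["wrist_force"])
w=get_image("wrist");T=np.array(w["tool_from_camera"]);z=w["z_map"]
yy,xx=np.mgrid[150:300,225:290];p=cv2.undistortPoints(np.float64(np.c_[xx.ravel(),yy.ravel()]).reshape(-1,1,2),np.array(w["camera_matrix"]),np.array(w["distortion"])).reshape(-1,2)
d=z[150:300,225:290].ravel();c=np.c_[p[:,0]*d,-p[:,1]*d,-d];t=c@T[:3,:3].T+T[:3,3]
m=(d>0)&(abs(t[:,1])<.007)&(abs(t[:,0])<.013)
print("tip tool z",np.percentile(t[m,2],[99,100]),m.sum())
im=w["image"];hs=cv2.cvtColor(im,cv2.COLOR_RGB2HSV);cv2.imwrite("pics/w2.png",im[:,:,::-1])
E
```

```text
[0.73421047 0.14831246 0.0628366 ] [ 0.12649757 -0.22066501 -0.73600074]
tip tool z [0.04801327 0.04936014] 2931
```

View pics/w2.png

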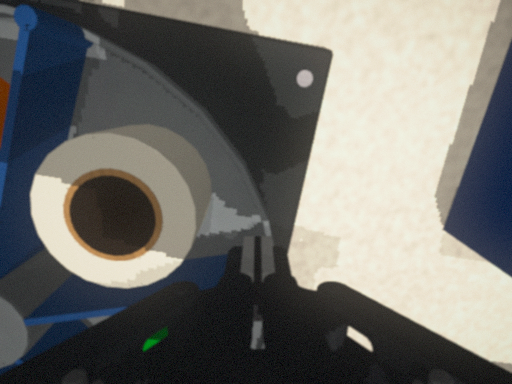

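The wrist view shows the tips at (258,245), inside the white roll's bay just ccw of the divider and clear of the white roll. I will go on down.

>>> carry_out --series '[{"jaw": 255, "dx": 0, "dy": 0.2, "dz": -0.5, "ax": 0, "ay": 0, "az": 0}, {"jaw": 255, "dx": 0, "dy": 0, "dz": -0.5, "ax": 0, "ay": 0, "az": 0}, {"jaw": 255, "dx": 0, "dy": 0, "dz": -0.5, "ax": 0, "ay": 0, "az": 0}, {"jaw": 255, "dx": 0, "dy": 0, "dz": -0.5, "ax": 0, "ay": 0, "az": 0}, {"jaw": 255, "dx": 0, "dy": 0, "dz": -0.3, "ax": 0, "ay": 0, "az": 0}]'

```text
clock: 5.55
tool_pos: [0.7339, 0.1513, 0.0398]
ee_rot: [-2.028, -2.398, 0.001]
wrist_force: [-0.5, 0.4, -0.3]
gripper_width: -0.0001
grasp_force: 0.0
```

>>> carry_out --series '[{"jaw": 255, "dx": 0.1, "dy": -0.2, "dz": 0, "ax": 0, "ay": 0, "az": 0}, {"jaw": 255, "dx": 0.1, "dy": -0.2, "dz": 0, "ax": 0, "ay": 0, "az": 0}, {"jaw": 255, "dx": 0.1, "dy": -0.2, "dz": 0, "ax": 0, "ay": 0, "az": 0}, {"jaw": 255, "dx": 0.1, "dy": -0.3, "dz": 0, "ax": 0, "ay": 0, "az": 0}, {"jaw": 255, "dx": 0.1, "dy": -0.3, "dz": 0, "ax": 0, "ay": 0, "az": 0}]'

```text
clock: 5.97
tool_pos: [0.7398, 0.1397, 0.0414]
ee_rot: [2.029, 2.399, 0.002]
wrist_force: [0.2, 0.5, -0.5]
gripper_width: 0.0001
grasp_force: 0.7
```

>>> carry_out --series '[{"jaw": 255, "dx": 0.1, "dy": -0.4, "dz": 0, "ax": 0, "ay": 0, "az": -0.2}, {"jaw": 255, "dx": 0.2, "dy": -0.5, "dz": 0, "ax": 0, "ay": 0, "az": -0.3}, {"jaw": 255, "dx": 0.2, "dy": -0.6, "dz": 0, "ax": 0, "ay": 0, "az": -0.4}, {"jaw": 255, "dx": 0.2, "dy": -0.7, "dz": 0, "ax": 0, "ay": 0, "az": -0.5}, {"jaw": 255, "dx": 0.2, "dy": -0.8, "dz": 0, "ax": 0, "ay": 0, "az": -0.5}]'

```text
clock: 6.38
tool_pos: [0.7483, 0.1092, 0.0412]
ee_rot: [-2.224, -2.218, 0.001]
wrist_force: [-1.1, 1.7, 1.3]
gripper_width: 0.0001
grasp_force: 0.7
```

```bash
python3 - <<'E'
from h import *
o=get_obs();p=o["tool_pos"];print(p,o["wrist_force"],np.degrees(np.arctan2(p[1]-.0785,p[0]-.59)),np.hypot(p[0]-.59,p[1]-.0785))
# post direction from scene: blue pixels at 86 mm near rim
im=get_image("scene");h=cv2.cvtColor(im["image"],cv2.COLOR_RGB2HSV);m=(abs(h[...,0].astype(int)-110)<10)&(h[...,1]>110)
ys,xs=np.nonzero(m);P=px2w(im,np.c_[xs,ys],.08);r=np.hypot(P[:,0]-.59,P[:,1]-.0785);k=(r>.145)&(r<.168)
a=np.degrees(np.arctan2(P[k,1]-.0785,P[k,0]-.59));print(np.histogram(a,bins=np.arange(-180,181,5))[0])
print(np.sort(a[(a>-60)&(a<130)]).round())
E
```

```text
[0.74830214 0.10915399 0.0412115 ] [-1.09412902  1.7256413   1.2824979 ] 10.959248730616588 0.16124278114419746
[10  6  0  0  0  0  0  0  0  0  0  0  6  8  1  0  0  0  0  0  0  0  0  0
  5 28 26  0  0  0  0  0  0  0  0  0  0  0  0  0  0  0  0  0  0  0  0 23
 33  1  0  0  0  0  0  0  0  0  3 13 22  5  0  0  0  0  0  0  0  0  0  0]
[-57. -56. -56. -55. -55. -55. -55. -55. -54. -54. -54. -54. -54. -53.
 -53. -53. -53. -53. -53. -52. -52. -52. -52. -52. -51. -51. -51. -51.
 -51. -51. -50. -50. -50. -50. -50. -50. -49. -49. -49. -49. -49. -49.
 -48. -48. -48. -48. -48. -48. -47. -47. -47. -47. -47. -46. -46. -46.
 -46. -45. -45.  56.  57.  57.  57.  57.  58.  58.  58.  58.  58.  58.
  58.  58.  59.  59.  59.  59.  59.  59.  60.  60.  60.  60.  60.  60.
  61.  61.  61.  61.  61.  62.  62.  62.  62.  62.  62.  62.  62.  62.
  62.  62.  63.  63.  63.  63.  63.  63.  64.  64.  64.  64.  64.  65.
  65.  65.  65.  66. 114. 115. 115. 115. 116. 116. 116. 116. 118. 118.
 118. 118. 119. 119. 119. 119. 120. 120. 121. 121. 121. 121. 122. 122.
 122. 122. 122. 123. 123. 123. 123. 123. 124. 124. 124. 124. 125. 125.
 125. 125. 125. 126. 126.]
```

The tray is now turning with the finger: the posts have gone about 13° cw. I will continue along the arc.

>>> carry_out --series '[{"jaw": 255, "dx": 0.1, "dy": -0.8, "dz": 0, "ax": 0, "ay": 0, "az": -0.5}, {"jaw": 255, "dx": 0.1, "dy": -0.8, "dz": 0, "ax": 0, "ay": 0, "az": -0.5}, {"jaw": 255, "dx": 0, "dy": -0.8, "dz": 0, "ax": 0, "ay": 0, "az": -0.5}, {"jaw": 255, "dx": 0, "dy": -0.8, "dz": 0, "ax": 0, "ay": 0, "az": -0.5}, {"jaw": 255, "dx": 0, "dy": -0.8, "dz": 0, "ax": 0, "ay": 0, "az": -0.5}]'

```text
clock: 6.85
tool_pos: [0.7503, 0.069, 0.041]
ee_rot: [-2.451, -1.964, 0.0]
wrist_force: [-0.9, 1.7, -0.4]
gripper_width: 0.0002
grasp_force: 0.7
```

>>> carry_out --series '[{"jaw": 255, "dx": -0.1, "dy": -0.8, "dz": 0, "ax": 0, "ay": 0, "az": -0.5}, {"jaw": 255, "dx": -0.1, "dy": -0.8, "dz": 0, "ax": 0, "ay": 0, "az": -0.5}, {"jaw": 255, "dx": -0.2, "dy": -0.8, "dz": 0, "ax": 0, "ay": 0, "az": -0.5}, {"jaw": 255, "dx": -0.2, "dy": -0.8, "dz": 0, "ax": 0, "ay": 0, "az": -0.5}, {"jaw": 255, "dx": -0.3, "dy": -0.8, "dz": 0, "ax": 0, "ay": 0, "az": -0.5}]'

```text
clock: 7.27
tool_pos: [0.7417, 0.029, 0.041]
ee_rot: [2.65, 1.686, 0.001]
wrist_force: [0.6, 0.8, -0.3]
gripper_width: -0.0001
grasp_force: 0.8
```

>>> carry_out --series '[{"jaw": 255, "dx": -0.3, "dy": -0.8, "dz": 0, "ax": 0, "ay": 0, "az": -0.5}, {"jaw": 255, "dx": -0.3, "dy": -0.8, "dz": 0, "ax": 0, "ay": 0, "az": -0.5}, {"jaw": 255, "dx": -0.4, "dy": -0.7, "dz": 0, "ax": 0, "ay": 0, "az": -0.5}, {"jaw": 255, "dx": -0.4, "dy": -0.7, "dz": 0, "ax": 0, "ay": 0, "az": -0.5}, {"jaw": 255, "dx": -0.5, "dy": -0.7, "dz": 0, "ax": 0, "ay": 0, "az": -0.5}]'

```text
clock: 7.68
tool_pos: [0.7228, -0.0082, 0.041]
ee_rot: [2.818, 1.387, 0.002]
wrist_force: [1.6, 0.9, -0.7]
gripper_width: 0.0003
grasp_force: 0.8
```

```bash
cat >> h.py <<'E'
def pol():
    o=get_obs();p=o["tool_pos"];print(p.round(4) if hasattr(p,"round") else p,"th %.1f r %.4f"%(np.degrees(np.arctan2(p[1]-.0785,p[0]-.59)),np.hypot(p[0]-.59,p[1]-.0785)),"yaw %.0f"%np.degrees(2*np.arctan2(o["ee_rot"][1],o["ee_rot"][0])),"j6 %.2f"%o["joint_pos"][5],o["clock"])
    for cam in("scene","top"):
        im=get_image(cam);h=cv2.cvtColor(im["image"],cv2.COLOR_RGB2HSV).astype(int);m=(abs(h[...,0]-110)<10)&(h[...,1]>110)&(h[...,2]>60)
        ys,xs=np.nonzero(m);P=px2w(im,np.c_[xs,ys],.082);r=np.hypot(P[:,0]-.59,P[:,1]-.0785);k=(r>.145)&(r<.166)
        a=np.arctan2(P[k,1]-.0785,P[k,0]-.59);e=np.exp(6j*a).mean();print(cam,"post phase mod 60: %.1f"%(np.degrees(np.angle(e))/6%60),abs(e).round(2),k.sum())
        g=(abs(h[...,0]-62)<14)&(h[...,1]>130)&(h[...,2]>50);ys,xs=np.nonzero(g);P=px2w(im,np.c_[xs,ys],.085)
        P=P[np.hypot(P[:,0]-.59,P[:,1]-.0785)<.165]
        if len(P)>20:c=P.mean(0);print("   green approx %.1f n %d"%(np.degrees(np.arctan2(c[1]-.0785,c[0]-.59)),len(P)))
E
python3 -c "from h import *;pol()"
```

```text
[ 0.7228 -0.0082  0.041 ] th -33.1 r 0.1585 yaw 52 j6 0.55 7.6833
scene post phase mod 60: 17.1 0.95 113
   green approx -70.4 n 108
top post phase mod 60: 18.3 0.99 92
   green approx -79.0 n 22
```

>>> carry_out --series '[{"jaw": 255, "dx": -0.4, "dy": -0.7, "dz": 0, "ax": 0, "ay": 0, "az": -0.5}, {"jaw": 255, "dx": -0.5, "dy": -0.7, "dz": 0, "ax": 0, "ay": 0, "az": -0.5}, {"jaw": 255, "dx": -0.5, "dy": -0.7, "dz": 0, "ax": 0, "ay": 0, "az": -0.5}, {"jaw": 255, "dx": -0.5, "dy": -0.7, "dz": 0, "ax": 0, "ay": 0, "az": -0.5}, {"jaw": 255, "dx": -0.6, "dy": -0.6, "dz": 0, "ax": 0, "ay": 0, "az": -0.5}]'

```text
clock: 8.2
tool_pos: [0.6977, -0.0412, 0.0412]
ee_rot: [-2.952, -1.074, -0.002]
wrist_force: [0.7, 2.2, 0.4]
gripper_width: -0.0002
grasp_force: 0.8
```

>>> carry_out --series '[{"jaw": 255, "dx": -0.6, "dy": -0.6, "dz": 0, "ax": 0, "ay": 0, "az": -0.5}, {"jaw": 255, "dx": -0.6, "dy": -0.5, "dz": 0, "ax": 0, "ay": 0, "az": -0.5}, {"jaw": 255, "dx": -0.7, "dy": -0.5, "dz": 0, "ax": 0, "ay": 0, "az": -0.5}, {"jaw": 255, "dx": -0.7, "dy": -0.5, "dz": 0, "ax": 0, "ay": 0, "az": -0.5}, {"jaw": 255, "dx": -0.7, "dy": -0.5, "dz": 0, "ax": 0, "ay": 0, "az": -0.5}]'

```text
clock: 8.62
tool_pos: [0.6649, -0.0671, 0.0413]
ee_rot: [-3.051, -0.747, -0.002]
wrist_force: [0.8, 1.9, 0.1]
gripper_width: 0.0004
grasp_force: 0.8
```

>>> carry_out --series '[{"jaw": 255, "dx": -0.7, "dy": -0.4, "dz": 0, "ax": 0, "ay": 0, "az": -0.5}, {"jaw": 255, "dx": -0.8, "dy": -0.4, "dz": 0, "ax": 0, "ay": 0, "az": -0.5}, {"jaw": 255, "dx": -0.7, "dy": -0.3, "dz": 0, "ax": 0, "ay": 0, "az": -0.5}, {"jaw": 255, "dx": -0.8, "dy": -0.3, "dz": 0, "ax": 0, "ay": 0, "az": -0.5}, {"jaw": 255, "dx": -0.8, "dy": -0.2, "dz": 0, "ax": 0, "ay": 0, "az": -0.5}]'

```text
clock: 9.03
tool_pos: [0.6274, -0.0839, 0.0417]
ee_rot: [3.114, 0.41, 0.004]
wrist_force: [2.3, 0.2, 0.5]
gripper_width: -0.0
grasp_force: 0.6
```

```bash
python3 -c "from h import *;pol()"
```

```text
[ 0.6274 -0.0839  0.0417] th -77.0 r 0.1667 yaw 15 j6 1.07 9.0333
scene post phase mod 60: 35.8 0.9 172
   green approx -108.7 n 347
top post phase mod 60: 35.0 0.99 92
   green approx -126.6 n 56
```

>>> carry_out --series '[{"jaw": 255, "dx": -0.8, "dy": 0.3, "dz": 0, "ax": 0, "ay": 0, "az": -0.5}, {"jaw": 255, "dx": -0.8, "dy": 0, "dz": 0, "ax": 0, "ay": 0, "az": -0.5}, {"jaw": 255, "dx": -0.8, "dy": -0.1, "dz": 0, "ax": 0, "ay": 0, "az": -0.5}, {"jaw": 255, "dx": -0.8, "dy": 0, "dz": 0, "ax": 0, "ay": 0, "az": -0.5}, {"jaw": 255, "dx": -0.8, "dy": 0, "dz": 0, "ax": 0, "ay": 0, "az": -0.5}]'

```text
clock: 9.55
tool_pos: [0.5879, -0.0818, 0.0418]
ee_rot: [3.14, 0.07, 0.005]
wrist_force: [0.8, 0.5, 0.4]
gripper_width: 0.0001
grasp_force: 0.8
```

>>> carry_out --series '[{"jaw": 255, "dx": -0.8, "dy": 0.1, "dz": 0, "ax": 0, "ay": 0, "az": -0.5}, {"jaw": 255, "dx": -0.9, "dy": 0.1, "dz": 0, "ax": 0, "ay": 0, "az": -0.5}, {"jaw": 255, "dx": -0.8, "dy": 0.1, "dz": 0, "ax": 0, "ay": 0, "az": -0.5}, {"jaw": 255, "dx": -0.8, "dy": 0.2, "dz": 0, "ax": 0, "ay": 0, "az": -0.5}, {"jaw": 255, "dx": -0.8, "dy": 0.2, "dz": 0, "ax": 0, "ay": 0, "az": -0.5}]'

```text
clock: 9.97
tool_pos: [0.5469, -0.0747, 0.0417]
ee_rot: [3.129, -0.273, 0.005]
wrist_force: [1.5, 1.4, 0.2]
gripper_width: -0.0004
grasp_force: 0.9
```

>>> carry_out --series '[{"jaw": 255, "dx": -0.8, "dy": 0.3, "dz": 0, "ax": 0, "ay": 0, "az": -0.5}, {"jaw": 255, "dx": -0.8, "dy": 0.3, "dz": 0, "ax": 0, "ay": 0, "az": -0.5}, {"jaw": 255, "dx": -0.6, "dy": 0.3, "dz": 0, "ax": 0, "ay": 0, "az": -0.5}, {"jaw": 255, "dx": -0.5, "dy": 0.2, "dz": 0, "ax": 0, "ay": 0, "az": -0.4}, {"jaw": 255, "dx": -0.3, "dy": 0.1, "dz": 0, "ax": 0, "ay": 0, "az": -0.3}]'

```text
clock: 10.38
tool_pos: [0.5163, -0.0623, 0.0415]
ee_rot: [-3.089, 0.57, -0.003]
wrist_force: [2.4, 0.2, -0.9]
gripper_width: -0.0002
grasp_force: 0.8
```

```bash
python3 -c "from h import *;pol()"
```

```text
[ 0.5163 -0.0623  0.0415] th -117.6 r 0.1589 yaw 339 j6 1.68 10.3833
scene post phase mod 60: 56.0 0.89 175
   green approx -154.1 n 372
top post phase mod 60: 55.7 0.99 106
   green approx -160.9 n 228
```

>>> carry_out --series '[{"jaw": 255, "dx": -0.5, "dy": 0.2, "dz": 0, "ax": 0, "ay": 0, "az": -0.3}, {"jaw": 255, "dx": -0.5, "dy": 0.3, "dz": 0, "ax": 0, "ay": 0, "az": -0.3}, {"jaw": 255, "dx": -0.5, "dy": 0.3, "dz": 0, "ax": 0, "ay": 0, "az": -0.3}, {"jaw": 255, "dx": -0.4, "dy": 0.3, "dz": 0, "ax": 0, "ay": 0, "az": -0.3}, {"jaw": 255, "dx": -0.5, "dy": 0.3, "dz": 0, "ax": 0, "ay": 0, "az": -0.3}]'

```text
clock: 10.9
tool_pos: [0.4935, -0.0488, 0.0418]
ee_rot: [-3.045, 0.771, -0.006]
wrist_force: [2.3, 0.2, 0.3]
gripper_width: -0.0001
grasp_force: 0.9
```

>>> carry_out --series '[{"jaw": 255, "dx": -0.4, "dy": 0.3, "dz": 0, "ax": 0, "ay": 0, "az": 0}, {"jaw": 255, "dx": -0.4, "dy": 0.4, "dz": 0, "ax": 0, "ay": 0, "az": 0}, {"jaw": 255, "dx": -0.4, "dy": 0.4, "dz": 0, "ax": 0, "ay": 0, "az": 0}, {"jaw": 255, "dx": -0.3, "dy": 0.3, "dz": 0, "ax": 0, "ay": 0, "az": 0}, {"jaw": 255, "dx": -0.2, "dy": 0.2, "dz": 0, "ax": 0, "ay": 0, "az": 0}]'

```text
clock: 11.32
tool_pos: [0.4736, -0.0322, 0.0407]
ee_rot: [3.045, -0.77, -0.002]
wrist_force: [1.0, -1.6, 0.1]
gripper_width: 0.0
grasp_force: 0.5
```

```bash
python3 -c "from h import *;pol()"
```

```text
[ 0.4736 -0.0322  0.0407] th -136.5 r 0.1606 yaw -28 j6 1.85 11.3167
scene post phase mod 60: 37.4 0.89 180
   green approx -175.4 n 365
top post phase mod 60: 37.1 0.99 106
   green approx -179.8 n 260
```

>>> carry_out --series '[{"jaw": 255, "dx": -0.3, "dy": 0.3, "dz": 0, "ax": 0, "ay": 0, "az": 0}, {"jaw": 255, "dx": -0.2, "dy": 0.3, "dz": 0, "ax": 0, "ay": 0, "az": 0}, {"jaw": 255, "dx": -0.2, "dy": 0.3, "dz": 0, "ax": 0, "ay": 0, "az": 0}, {"jaw": 255, "dx": -0.2, "dy": 0.2, "dz": 0, "ax": 0, "ay": 0, "az": 0}, {"jaw": 255, "dx": -0.1, "dy": 0.1, "dz": 0, "ax": 0, "ay": 0, "az": 0}]'

```text
clock: 11.83
tool_pos: [0.4641, -0.0201, 0.0408]
ee_rot: [-3.045, 0.772, 0.0]
wrist_force: [0.2, -0.3, -0.4]
gripper_width: 0.0001
grasp_force: 0.5
```

```bash
python3 - <<'E'
from h import *
pol();im=get_image("top");cv2.imwrite("pics/t2.png",cv2.resize(im["image"][110:280,160:300],None,fx=3.5,fy=3.5,interpolation=cv2.INTER_CUBIC)[:,:,::-1])
E
```

```text
[ 0.4641 -0.0201  0.0408] th -141.9 r 0.1600 yaw 332 j6 1.87 11.8333
scene post phase mod 60: 32.1 0.88 180
   green approx 178.5 n 352
top post phase mod 60: 31.9 0.99 101
   green approx 173.4 n 239
```

View pics/t2.png

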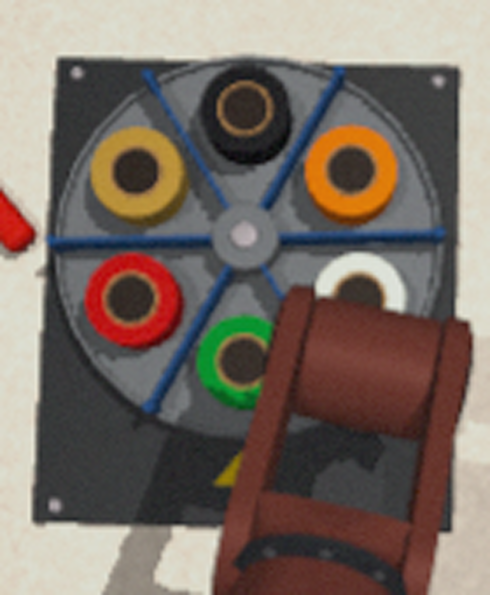

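Green is now nearly at the front; its centre in the crop is (243,360) and the arrow tip is at about (240,455). The cross divider is still about 2° short of parallel with the board edge. I will nudge it 0.5 cm more, hold, then back away and measure with a clear view.

>>> carry_out --series '[{"jaw": 255, "dx": -0.1, "dy": 0.2, "dz": 0, "ax": 0, "ay": 0, "az": 0}, {"jaw": 255, "dx": -0.1, "dy": 0.1, "dz": 0, "ax": 0, "ay": 0, "az": 0}, {"jaw": 255, "dx": -0.1, "dy": 0.1, "dz": 0, "ax": 0, "ay": 0, "az": 0}, {"jaw": 255, "dx": 0, "dy": 0, "dz": 0, "ax": 0, "ay": 0, "az": 0}, {"jaw": 255, "dx": 0, "dy": 0, "dz": 0, "ax": 0, "ay": 0, "az": 0}]'

```text
clock: 12.4
tool_pos: [0.4612, -0.0163, 0.0409]
ee_rot: [-3.045, 0.772, 0.001]
wrist_force: [0.5, 0.5, 1.3]
gripper_width: 0.0004
grasp_force: 0.1
```

>>> carry_out --series '[{"jaw": 255, "dx": 0.3, "dy": -0.3, "dz": 0, "ax": 0, "ay": 0, "az": 0}, {"jaw": 255, "dx": 0.3, "dy": -0.3, "dz": 0.5, "ax": 0, "ay": 0, "az": 0}, {"jaw": 255, "dx": 0, "dy": 0, "dz": 1.5, "ax": 0, "ay": 0, "az": 0}, {"jaw": 255, "dx": 0, "dy": 0, "dz": 2.5, "ax": 0, "ay": 0, "az": 0}, {"jaw": 255, "dx": 0, "dy": 0, "dz": 3, "ax": 0, "ay": 0, "az": 0}]'

```text
clock: 12.82
tool_pos: [0.4657, -0.0225, 0.1152]
ee_rot: [3.045, -0.772, -0.007]
wrist_force: [0.8, -0.2, -0.2]
gripper_width: -0.0002
grasp_force: 0.0
```

>>> carry_out --series '[{"jaw": 255, "dx": -0.5, "dy": -2, "dz": 3, "ax": 0, "ay": 0, "az": 0}, {"jaw": 255, "dx": -1.5, "dy": -3.5, "dz": 1, "ax": 0, "ay": 0, "az": 0}, {"jaw": 255, "dx": -1.5, "dy": -3.5, "dz": 0, "ax": 0, "ay": 0, "az": 0}, {"jaw": 255, "dx": -1.5, "dy": -3.5, "dz": 0, "ax": 0, "ay": 0, "az": 0}, {"jaw": 255, "dx": -1.5, "dy": -3.5, "dz": 0, "ax": 0, "ay": 0, "az": 0}]'

```text
clock: 13.23
tool_pos: [0.4022, -0.1844, 0.1572]
ee_rot: [3.045, -0.77, 0.004]
wrist_force: [1.1, -0.1, 0.5]
gripper_width: 0.0002
grasp_force: 0.0
```

>>> carry_out --series '[{"jaw": 255, "dx": -1.5, "dy": -3.5, "dz": 0, "ax": 0, "ay": 0, "az": 0}, {"jaw": 255, "dx": -1.5, "dy": -3.5, "dz": 0, "ax": 0, "ay": 0, "az": 0}, {"jaw": 255, "dx": -1.5, "dy": -3.5, "dz": 0, "ax": 0, "ay": 0, "az": 0}, {"jaw": 255, "dx": 0, "dy": 0, "dz": 0, "ax": 0, "ay": 0, "az": 0}, {"jaw": 255, "dx": 0, "dy": 0, "dz": 0, "ax": 0, "ay": 0, "az": 0}]'

```text
clock: 13.65
tool_pos: [0.3567, -0.2896, 0.1565]
ee_rot: [3.043, -0.779, 0.001]
wrist_force: [0.3, 0.4, -0.4]
gripper_width: -0.0
grasp_force: 0.0
```

```bash
python3 - <<'E'
from h import *
pol()
try: status("t3.png")
except Exception as e: print(e)
im=get_image("top");im0=np.load("top.npy",allow_pickle=True).item()
for n,i in(("start",im0),("now",im)):
    ar,tip,G,gr,B,_=measure(i)
    # core hole (dark) centre of green roll too, on the 91 mm plane
    h=cv2.cvtColor(i["image"],cv2.COLOR_RGB2HSV)
    print(n,"green",G.round(4),"arrow",ar.round(4),tip.round(4))
cv2.imwrite("pics/t3.png",cv2.resize(im["image"][110:280,160:300],None,fx=3.5,fy=3.5,interpolation=cv2.INTER_CUBIC)[:,:,::-1])
E
```

```text
[ 0.3567 -0.2896  0.1565] th -122.4 r 0.4358 yaw -29 j6 1.24 13.65
scene post phase mod 60: 30.4 0.89 191
   green approx 176.8 n 346
top post phase mod 60: 30.3 0.99 120
   green approx 179.0 n 364
divider phase 30.200000000000003 673 green 179.21937760132076 0.10367296732450804 13.645169258117676 tool -122.46910658158268 0.4328987900522687 0.15581419288225348 clk 13.8
start green [0.6874 0.0547 0.091 ] arrow [0.3871 0.0822 0.016 ] [0.4181 0.0799 0.016 ]
now green [0.4863 0.0799 0.091 ] arrow [0.387  0.0821 0.016 ] [0.4181 0.0799 0.016 ]
```

View pics/t3.png

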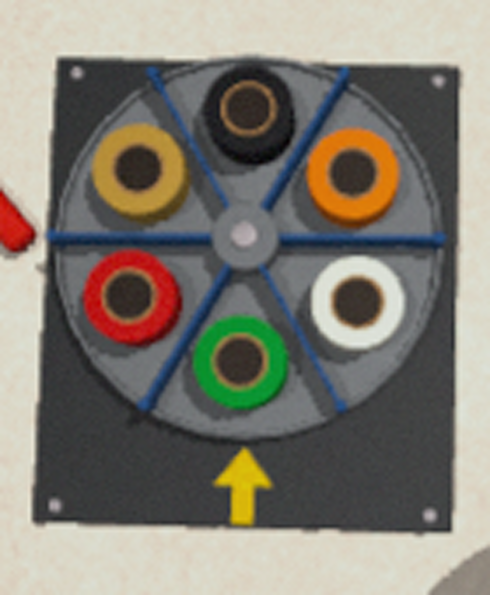

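The clear view shows green at (240,360), in line with the arrow at (243,455). Green's bearing is 179.2° against an arrow bearing of 179.0–179.3°, and the bay middle is at 180.2°. All the rolls are in their bays and the arm is clear, so I am handing in.

```bash
python3 -c "from cell import *;print(close_job())"
```

```text
the job is handed in; nothing more can be done
None
```

The job is handed in at about 14 s of the 56 s: the green roll is at the front within about 1° of the yellow arrow, the arm is clear, and in the last view all the rolls lie in their bays (my first push passed over the post without touching it).

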